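# Build one kiln tier

## Robot

A 6-joint arm with a two-finger parallel gripper is mounted at the origin on the work surface. World frame = base frame: x ahead of the robot, y to its left, z up, the work surface at z = 0. Lengths are in mm, angles in rad, forces in N, time in s.
With the tool pointing down it reaches from about 350 to 975 mm from the base axis. Payload 7.1 kg.
Tool frame: the origin (TCP) lies on the centre line of the jaws, within the pads' length; the fingertips stand 17 mm ahead of it and the grasp point (between the pads) lies 2 mm behind it (tip_extent is the distance from the TCP to the fingertips, in mm); z points along the fingers, y is the line along which they close (so a half turn about z gives the same grasp; the last joint's range is limited). The gripper opens to 88 mm and grips with 3 to 60 N. Pads are 20 mm wide; open, the fingers measure 115 mm over their backs; the gripper's body (75 mm by 178 mm) begins 61 mm behind the grasp point.
Start: joints at [1.093, 0.423, 1.63, -0, 1.089, -0.019], TCP at [276.763, 560.363, 239.675] pointing down, gripper open.
Joint ranges: [-3, 3], [-0.9, 2.11], [0.09, 2.58], [-1.31, 4.45], [0.11, 2.69], [-2.54, 2.54]. Speed limits (rad/s): [2.39, 2.39, 3.01, 3.14, 3.14, 3.14].

## Interface

Orientations are given as a rotation vector (axis times angle).
In Python, from workcell import get_obs, get_image, camera_model, close_job, look_for, outline_of, pinpoint, tip_extent gives the robot as it stands.
- The arm moves only by the shell command python3 -m jog 'ROWS'. ROWS is text: rows parted by semicolons, each of 7 numbers parted by spaces: the shift along the tool's x, y, z as a fraction of full scale, then the turn, a rotation vector about the tool's x, y, z as a fraction of full scale, then the closure, from -1 (fully open) to 1 (shut). A call has 1 to 8 rows; each row is the pose to reach, as a shift and turn from the pose commanded when the call began, along the tool's axes at that moment; what a row does not reach only later rows make up. Full scale, the value 1, is 0.2 m for a shift and 30 degrees for a turn. A row lasts 1/10 s, in which the tool goes at most 50 mm and 8.59 degrees, less where a joint would pass 70% of its speed; a pose out of reach is approached as far as the arm can. A call with a number of a shift or a turn outside -1 to 1 is refused whole. A call with a gripper value outside its range is refused whole. The fingers move at their own pace and stop on an object; the grip force is fixed at half the most. Time passes only in rows, so rows that repeat a pose let the fingers close. It gives the time, the measured TCP pose, the force, the opening and the grip force at its end, in the units of the state.
- get_obs(): the state, without advancing time (a new reading comes with each control period).
- get_image(name): name is "scene" or "side" or "wrist"; returns the picture (384x512x3 uint8, red, green, blue); there is no depth.
- camera_model(name): a dict with "fx", "fy", "cx", "cy" (pixels), "origin" and "orientation" of the camera in the world; the wrist camera has in their place "tool_from_camera" (4x4, takes a point from camera to tool coordinates, whose origin is the TCP and whose axes are the flange's). Camera axes: x right, y down, z forward; pixel columns grow to the right and rows downward; lengths in mm; the calibration is good to about 2 mm. A picture is of the moment at which its call begins: read the wrist's pose just before it. camera_model takes no time and is no camera call.
- close_job(): hands the job in; it is judged then, once.
Trained networks look in the newest picture that a camera, given by its name, has taken for a name from the list of things; names that differ only in an ending like _2 or _b are one class to them, and where a whole thing is asked for, a point or a joint stands for the part that bears it (a point fixed in the world has none). Each returns a list of dicts, best first, with "confidence" (0 to 1); they miss things now and then, are a little off and sometimes report something else, mostly with a low value. They report only what shows in the picture. A call takes as long as a camera call. They do not tell look-alikes from the thing itself.
- look_for(target, camera): "xyz" ([x, y, z] in mm, in the coordinates of the camera as it stood for that picture, good to about 4 mm: the middle of the surface that is visible of it).
- outline_of(target, camera): "mask" (384x512 bool, what is visible of it).
- pinpoint(target, camera): "xyz" ([x, y, z] in mm, in the coordinates of the camera as it stood for that picture, good to about 4 mm: a listed point, or the origin of a listed thing).
The state is a dict: "t": time; "qpos": joint angles; "qvel": joint speeds; "joint_torque": joint torques, N m; "ee_pos": TCP position; "orientation": TCP orientation; "ft_force": force on the tool from outside, world axes, zero at the start; "moment": the same for the moment, N m; "width": finger opening in mm; "grasp_force": force on a finger pad.
Only numpy, scipy, OpenCV 4.12 (cv2) and the standard library are available. Lean on these libraries where they do the work, as an engineer would, in place of code of your own. Each camera call takes 0.05 s, during which the arm holds its last target. There are 200 camera calls.

## Task

Build one tier for the kiln: first stand the low bowl in the middle of the lower kiln shelf, then stand the two tall props on the pale round patches at its two ends, next lay the loose kiln shelf flat across both props, centred and lined up with the lower shelf, and last stand the tall cup in the middle of that loose shelf. Everything ends upright and standing by itself; set each thing down without letting it drop, and leave the short prop, the amber jar and the pigment dish where they are.

Things in the scene. Friction and masses are not known exactly. Their poses are not given: they have to be found in the camera images.
- lower_shelf: lower kiln shelf, fixed: tan slab 260 x 100 mm, top face 30 mm above the table. Two pale round patches (50 mm diameter, flush) on top mark where the props go, at x = +95 and -95 mm on its centre line. Origin at table level under its centre; x along its length, y across, z up. Lies within 0.2 rad of world x, left or right of the round things.
- upper_shelf: loose kiln shelf: plain tan slab 240 x 62 x 15 mm, about 420 g, no patches, lying flat on the table on the other side from the lower shelf, within 0.2 rad of world x. Origin at the centre of its underside; x along its length, y across its 62 mm width, z up. Either end may face either way when laid.
- bowl: low bowl: open straight-sided round vessel of pinkish unglazed clay, 64 mm outside diameter, 40 mm high, wall 4 mm, foot 58 mm wide, about 100 g, upright on the table at the start. Grip it across the outside. Origin at the centre of its underside, z up; its yaw means nothing.
- cup: tall cup without a handle: open straight-sided round vessel of pinkish unglazed clay, 50 mm outside diameter, 70 mm high, wall 4 mm, foot 46 mm wide, about 140 g, upright on the table at the start. Origin at the centre of its underside, z up; its yaw means nothing.
- prop_a: tall kiln prop: upright plain cylinder of cream fireclay, 40 mm diameter, 60 mm high, about 130 g, dark bore drawn on its end (closed, flush); stands on the table at the start. Origin at the centre of its underside, z up; its yaw means nothing. The two tall props are identical and interchangeable.
- prop_b: tall kiln prop: upright plain cylinder of cream fireclay, 40 mm diameter, 60 mm high, about 130 g, dark bore drawn on its end (closed, flush); stands on the table at the start. Origin at the centre of its underside, z up; its yaw means nothing. The two tall props are identical and interchangeable.
- short_prop: short kiln prop, not wanted, leave it: squat cylinder of cream fireclay, 54 mm diameter, 30 mm high, dark bore on its end. Loose, upright on the table among the other things. Origin at the centre of its underside.
- jar: bystander, leave it: small closed amber glass jar with a dark lid, 44 mm diameter, 55 mm high, loose and upright on the table. Origin at the centre of its underside.
- dish: bystander, leave it: low white dish of blue pigment, 72 mm across, 20 mm high, loose on the table. Origin at the centre of its underside. The seven round things stand between the two kiln shelves, at least 90 mm apart centre to centre; other equipment only beyond x = 0.74 m and more than 0.45 m to either side.
Mind the look-alikes: they are no part of the job. What is shaped like the prop_a but blue or purple is not meant.

How it is judged (in metres and radians):
On the way, in this order (a step that is already met when the one before it is completed fails the run):
1. the low bowl stands released in the middle of the lower shelf (x of bowl in the frame of lower_shelf between -0.015 and 0.015 m and y of bowl in the frame of lower_shelf between -0.015 and 0.015 m and z of bowl in the frame of lower_shelf between 0.025 and 0.035 m and angle between bowl's own z axis and vertical below 0.1 rad and linear speed of bowl below 0.02 m/s and contact force between the fingers and bowl below 0.1 N), for 0.2 s.
2. both tall props stand released on the two patches (((x of prop_a in the frame of lower_shelf between 0.08 and 0.11 m and y of prop_a in the frame of lower_shelf between -0.015 and 0.015 m and z of prop_a in the frame of lower_shelf between 0.025 and 0.035 m and x of prop_b in the frame of lower_shelf between -0.11 and -0.08 m and y of prop_b in the frame of lower_shelf between -0.015 and 0.015 m and z of prop_b in the frame of lower_shelf between 0.025 and 0.035 m) or (x of prop_b in the frame of lower_shelf between 0.08 and 0.11 m and y of prop_b in the frame of lower_shelf between -0.015 and 0.015 m and z of prop_b in the frame of lower_shelf between 0.025 and 0.035 m and x of prop_a in the frame of lower_shelf between -0.11 and -0.08 m and y of prop_a in the frame of lower_shelf between -0.015 and 0.015 m and z of prop_a in the frame of lower_shelf between 0.025 and 0.035 m)) and angle between each of prop_a, prop_b's own z axis and vertical below 0.1 rad and linear speed of each of prop_a, prop_b below 0.02 m/s and contact force between the fingers and prop_a below 0.1 N and contact force between the fingers and prop_b below 0.1 N), for 0.2 s.
3. the loose shelf lies released across both props, lined up with the lower shelf (x of upper_shelf in the frame of lower_shelf between -0.015 and 0.015 m and y of upper_shelf in the frame of lower_shelf between -0.015 and 0.015 m and z of upper_shelf in the frame of lower_shelf between 0.085 and 0.095 m and angle between the x axis of upper_shelf and the x axis of lower_shelf, either way round below 0.15 rad and angle between upper_shelf's own z axis and vertical below 0.1 rad and linear speed of upper_shelf below 0.02 m/s and contact force between the fingers and upper_shelf below 0.1 N), for 0.2 s.
4. the tall cup stands released in the middle of the loose shelf (x of cup in the frame of upper_shelf between -0.015 and 0.015 m and y of cup in the frame of upper_shelf between -0.015 and 0.015 m and z of cup in the frame of upper_shelf between 0.01 and 0.02 m and angle between cup's own z axis and vertical below 0.1 rad and linear speed of cup below 0.02 m/s and contact force between the fingers and cup below 0.1 N), for 0.2 s.
At the end, for the whole second after the job is handed in: Bowl at the centre of the lower shelf, a tall prop on each patch, loose shelf on the props centred and parallel (0.15 rad), cup at its centre: each within 15 mm along and across and 5 mm in height, tilt under 0.1 rad, at rest, released (all of step 1 and all of step 2 and all of step 3 and all of step 4); the robot touches nothing.
It fails at once if a bystander (short prop, jar or dish) was moved more than 20 mm (distance of any of short_prop, jar, dish from where it was at the start of the episode above 0.02 m).
It fails at once if something was dropped (moving faster than 0.6 m/s with no finger on it) ((linear speed of bowl above 0.6 m/s and contact force between the fingers and bowl below 0.05 N) or (linear speed of cup above 0.6 m/s and contact force between the fingers and cup below 0.05 N) or (linear speed of prop_a above 0.6 m/s and contact force between the fingers and prop_a below 0.05 N) or (linear speed of prop_b above 0.6 m/s and contact force between the fingers and prop_b below 0.05 N) or (linear speed of upper_shelf above 0.6 m/s and contact force between the fingers and upper_shelf below 0.05 N)).
It also fails if it takes over 128 s, if anything falls off the work surface, if the arm or the gripper's body presses on something with over 40 N, if the wrist force passes 120 N, or if a joint passes its speed limit or range.

## Working session

There is one attempt and no reset: what is moved stays moved. The work goes in short steps, Python scripts to look and compute and a shell command to move; the robot and the scene stay as the last step left them, time stands still between calls to the robot, and variables do not carry over. Pictures are saved under pics/ and viewed, at most 14 in all, crops included, and the job is handed in when it is done.

```bash
mkdir -p pics
cat > h.py <<'E'
import numpy as np, cv2
from scipy.spatial.transform import Rotation as R
from workcell import *
def campose(name, obs=None):
    m=camera_model(name)
    if name=='wrist':
        o=obs or get_obs(); T=np.eye(4); T[:3,:3]=R.from_rotvec(o['orientation']).as_matrix(); T[:3,3]=o['ee_pos']
        return m,T@np.array(m['tool_from_camera'])
    T=np.eye(4); q=np.array(m['orientation'],float)
    T[:3,:3]=q if q.shape==(3,3) else (R.from_rotvec(q) if q.size==3 else R.from_quat(q)).as_matrix()
    T[:3,3]=m['origin']; return m,T
def px2w(m,T,u,v,z):
    d=T[:3,:3]@np.array([(u-m['cx'])/m['fx'],(v-m['cy'])/m['fy'],1]); o=T[:3,3]
    return o+d*(z-o[2])/d[2]
def w2px(m,T,p):
    c=T[:3,:3].T@(np.array(p)-T[:3,3]); return m['fx']*c[0]/c[2]+m['cx'],m['fy']*c[1]/c[2]+m['cy']
def snap(name,fn):
    o=get_obs(); im=get_image(name); m,T=campose(name,o)
    cv2.imwrite('pics/'+fn,im[:,:,::-1]); return im,m,T
E
python3 - <<'E'
from h import *
print(camera_model('scene'),camera_model('wrist')['tool_from_camera'],tip_extent)
print(get_obs())
ims=[]
for n in ['scene','side']:
    im,m,T=snap(n,n+'0.png'); 
    for t in ['lower_shelf','upper_shelf','bowl','cup','prop_a','short_prop','jar','dish']:
        for d in pinpoint(t,n)[:4]:
            w=T[:3,:3]@np.array(d['xyz'])+T[:3,3]; print(n,t,round(d['confidence'],2),w.round(),np.round(w2px(m,T,w)))
E
```

```text
{'fx': 359.60095930047584, 'fy': 359.60095930047584, 'cx': 254.5403392880319, 'cy': 192.28340792415764, 'origin': array([1041.40177616,  538.65823678,  666.69691851]), 'orientation': array([-0.90487306, -2.47234494,  1.13875327])} [[-1.75996822e-04 -9.56060864e-01 -2.93168199e-01  7.94146915e+01]
 [ 9.99999973e-01 -2.13079040e-04  9.45522528e-05  3.59197104e-01]
 [-1.52865707e-04 -2.93168174e-01  9.56060876e-01 -1.43709864e+02]
 [ 0.00000000e+00  0.00000000e+00  0.00000000e+00  1.00000000e+00]] 17.0
{'t': 0.0, 'qpos': array([ 1.09303182e+00,  4.23835168e-01,  1.63069974e+00,  3.29540210e-05,
        1.08861601e+00, -1.89900048e-02]), 'qvel': array([-2.25426926e-04,  8.94205220e-05,  1.02059269e-03, -5.70559021e-04,
       -2.50950121e-04,  1.66656683e-03]), 'joint_torque': array([ 5.33165112e-04, -5.44638562e+01, -2.73660904e+01,  6.43395167e-02,
        2.27832247e-02, -2.00438521e-04]), 'ee_pos': array([276.49487716, 559.90783545, 238.90140554]), 'orientation': array([-7.14267738e-01, -3.05889456e+00,  2.36101701e-03]), 'ft_force': array([-0.0429519 , -0.40388508,  0.00694398]), 'm
[... 635 characters left out ...]
.]
scene short_prop 0.54 [435. -62.  -3.] [284. 176.]
scene jar 0.53 [536.  -0.  -0.] [273. 200.]
scene dish 0.72 [660. -75.   6.] [221. 205.]
side lower_shelf 0.63 [510. 309.   2.] [159. 146.]
side upper_shelf 0.55 [ 502. -315.   -2.] [318. 318.]
side bowl 0.66 [555. 127.  -2.] [211. 177.]
side cup 0.67 [425.  79.   1.] [179. 215.]
side prop_a 0.82 [667.  71.   1.] [257. 168.]
side prop_a 0.8 [690. 184.   0.] [237. 141.]
side prop_a 0.77 [731.  -3.  -3.] [294. 173.]
side prop_a 0.76 [ 554. -117.    1.] [272. 239.]
side short_prop 0.87 [434. -62.  -3.] [217. 253.]
side jar 0.86 [539.   1.   1.] [236. 210.]
side jar 0.65 [424.  77.   4.] [179. 215.]
side dish 0.94 [667. -78.   4.] [296. 202.]
```

View pics/scene0.png

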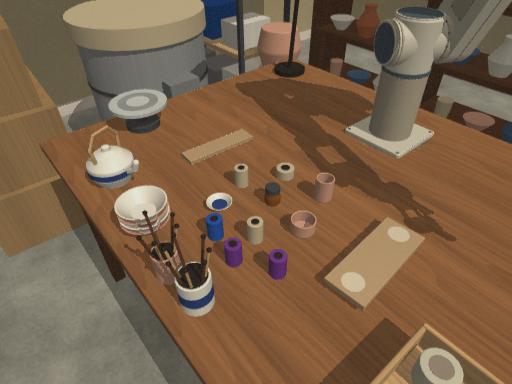

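View pics/side0.png

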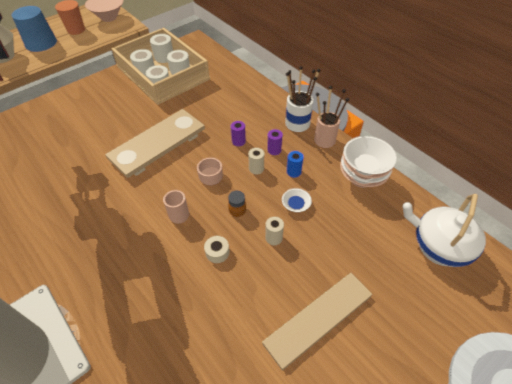

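The scene picture has two cream tall props at (255,230) and (241,176). These could be mistaken for them: blue (215,227), purple (233,252) and (278,264), and the squat short prop (285,171). I choose the two cream ones. The bowl is at (303,224), the cup at (324,187), the lower shelf at (376,260) with patches at (399,234) and (353,282), and the loose shelf at (218,146). Next I measure more finely and check a crop.

Run:
```python
from h import *
for n in ['scene','side']:
    im,m,T=snap(n,n+'1.png')
    if n=='scene': cv2.imwrite('pics/crop.png',cv2.resize(im[140:290,190:350,::-1],None,fx=4,fy=4,interpolation=cv2.INTER_CUBIC))
    for t,z,zt in [('lower_shelf',30,30),('upper_shelf',15,15)]:
        for d in outline_of(t,n)[:2]:
            k=np.argwhere(d['mask'])[:,::-1]
            P=np.array([px2w(m,T,u,v,z)[:2] for u,v in k]).astype(np.float32)
            r=cv2.minAreaRect(P); print(n,t,round(d['confidence'],2),np.round(r[0]),np.round(r[1]),round(r[2],1))
        if t=='lower_shelf':
            # patches: pale low-saturation inside shelf
            d=outline_of(t,n)[0]; mk=d['mask']; hsv=cv2.cvtColor(im,cv2.COLOR_RGB2HSV)
            w=(mk&(hsv[...,1]<75)&(hsv[...,2]>150)).astype(np.uint8)
            N,l,s,c=cv2.connectedComponentsWithStats(w)
            for i in range(1,N):
                if s[i,4]>60: print('patch',c[i].round(),s[i,4],px2w(m,T,*c[i],30).round(1))
```

```text
scene lower_shelf 0.84 [514. 315.] [268. 103.] 4.7
scene lower_shelf 0.53 [561. 136.] [94. 62.] 40.0
patch [398. 234.] 251 [413.9 305.6  30. ]
patch [353. 282.] 371 [602.9 321.   30. ]
scene upper_shelf 0.91 [ 506. -304.] [ 82. 243.] 86.2
side lower_shelf 0.74 [506. 301.] [267. 124.] 5.5
patch [183. 122.] 199 [603.1 319.7  30. ]
patch [126. 157.] 270 [413.8 304.5  30. ]
side upper_shelf 0.65 [ 497. -317.] [ 66. 241.] 87.2
```

View pics/crop.png

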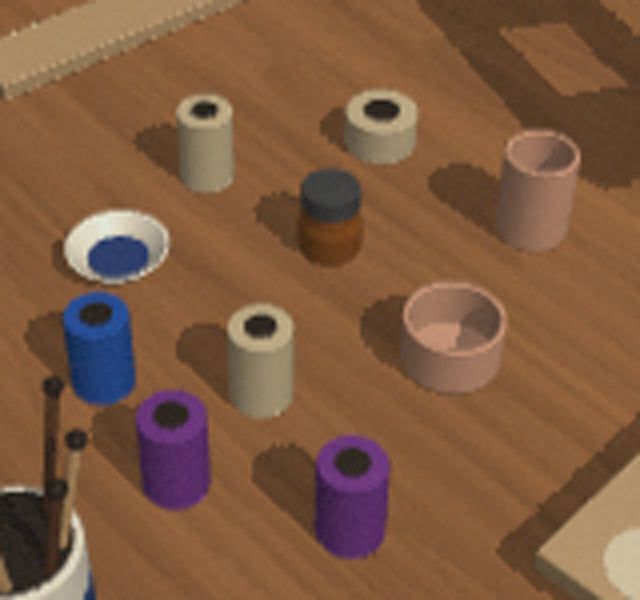

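The crop confirms the two cream tall props at crop pixels (205,140) and (260,360). The purple and blue look-alikes are clearly separate. The lower shelf is centred at (508.5, 312.7) with yaw 0.081. I move above the bowl next.

```bash
cat >> h.py <<'E'
def go(x,y,z,yaw_y=94.6):
    "print tool-axis fractions to put TCP at x,y,z, tool pointing down, tool y at yaw_y deg"
    o=get_obs(); r=R.from_rotvec(o['orientation']); a=np.deg2rad(yaw_y)
    Y=np.array([np.cos(a),np.sin(a),0]); Z=np.array([0,0,-1.]); g=R.from_matrix(np.c_[np.cross(Y,Z),Y,Z])
    d=r.inv().apply(np.array([x,y,z])-o['ee_pos'])/200; t=np.rad2deg((r.inv()*g).as_rotvec())/30
    print('t',round(o['t'],1),'pos',o['ee_pos'].round(1),'F',o['ft_force'].round(1),'w',round(o['width'],1),'g',round(o['grasp_force'],1),'shift',d.round(3),'turn',t.round(3))
E
python3 -m jog '-.1 -.06 0 0 0 0 -1;-.25 -.15 0 0 0 0 -1;-.4 -.24 0 0 0 0 -1;-.55 -.33 0 0 0 0 -1;-.7 -.42 0 0 0 0 -1;-.85 -.51 0 0 0 0 -1;-.95 -.57 0 0 0 0 -1;-1 -.6 0 0 0 0 -1'
python3 -m jog '-.1 -.06 0 0 0 0 -1;-.25 -.15 0 0 0 0 -1;-.4 -.24 0 0 0 0 -1;-.55 -.33 0 0 0 0 -1;-.7 -.42 0 0 0 0 -1;-.85 -.51 0 0 0 0 -1;-.95 -.57 0 0 0 0 -1;-1 -.6 0 0 0 0 -1'
python3 -m jog '0 0 0 0 0 -.1 -1;0 0 0 0 0 -.25 -1;0 0 0 0 0 -.4 -1;0 0 0 0 0 -.6 -1;0 0 0 0 0 -.8 -1;0 0 0 0 0 -.95 -1;0 0 0 0 0 -1 -1;0 0 0 0 0 -1 -1'
python3 -c "
from h import *
go(553,129,220)"
```

```text
t: 2.1
ee_pos: [403.8, 362.7, 239.8]
orientation: [0.717, 3.059, -0.0]
ft_force: [-0.2, 0.6, 0.1]
width: 87.7
grasp_force: 0.0
t: 2.9
ee_pos: [530.1, 167.0, 239.7]
orientation: [0.716, 3.059, 0.0]
ft_force: [-0.9, -0.2, -1.4]
width: 88.0
grasp_force: 0.0
t: 3.7
ee_pos: [528.9, 168.7, 239.6]
orientation: [0.101, -3.14, -0.0]
ft_force: [0.6, 0.6, -0.6]
width: 87.6
grasp_force: 0.0
t 3.7 pos [528.9 168.7 239.6] F [ 0.6  0.6 -0.6] w 87.6 g 0.0 shift [-0.108 -0.206  0.098] turn [ 0.   -0.   -0.03]
```

Run:
```python
from h import *
im,m,T=snap('wrist','w1.png')
for t in ['bowl','cup','prop_a','lower_shelf']:
    for d in pinpoint(t,'wrist')[:3]:
        w=T[:3,:3]@np.array(d['xyz'])+T[:3,3]; print(t,round(d['confidence'],2),w.round(),np.round(w2px(m,T,w)))
for d in outline_of('bowl','wrist')[:1]: 
    k=np.argwhere(d['mask'])[:,::-1]; print(d['confidence'],len(k),k.min(0),k.max(0))
for p in [(553,129,0),(553,129,40)]: print(np.round(w2px(m,T,p)))
```

```text
bowl 0.81 [557. 131.  -2.] [229. 180.]
cup 0.75 [432.  73.  -2.] [188.  86.]
prop_a 0.83 [697. 184.  -3.] [258. 265.]
prop_a 0.67 [ 560. -120.   -3.] [ 55. 171.]
prop_a 0.66 [747.  91.  -3.] [200. 288.]
lower_shelf 0.6 [511. 311.   2.] [357. 157.]
0.94 1857 [201 160] [248 209]
[227. 177.]
[224. 185.]
```

View pics/w1.png

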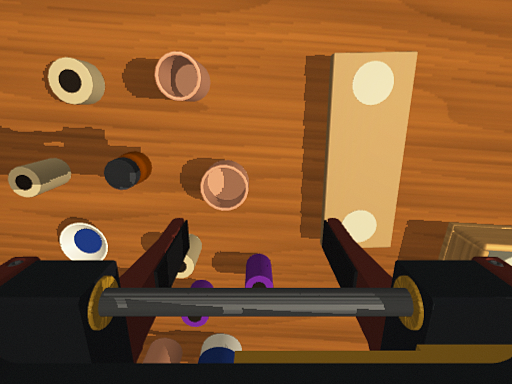

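The picture shows the bowl rim centred at (225,187), where (553,129,40) projects to (224,185), so the position agrees. I descend and grip.

```bash
python3 -m jog '-.06 -.1 0 0 0 -.03 -1;-.118 -.204 0 0 0 -.03 -1;-.118 -.204 .05 0 0 -.03 -1;-.118 -.204 .2 0 0 -.03 -1;-.118 -.204 .4 0 0 -.03 -1;-.118 -.204 .6 0 0 -.03 -1;-.118 -.204 .75 0 0 -.03 -1;-.118 -.204 .8 0 0 -.03 -1'
python3 -c "
from h import *
go(555,129.5,25)
im,m,T=snap('wrist','w2.png')"
```

```text
t: 4.8
ee_pos: [552.6, 128.8, 76.2]
orientation: [0.126, -3.133, 0.001]
ft_force: [0.1, -0.2, -0.6]
width: 88.2
grasp_force: 0.0
t 4.8 pos [552.6 128.8  76.2] F [ 0.1 -0.2 -0.6] w 88.2 g 0.0 shift [-0.014  0.003  0.256] turn [-0.001 -0.011 -0.   ]
```

View pics/w2.png

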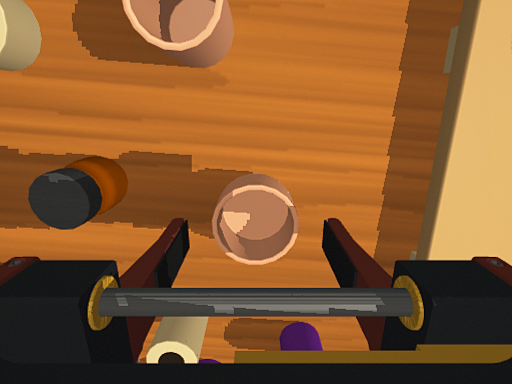

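The bowl is centred between the fingers (rim centre at about (257,225)). I go down, close and lift.

```bash
python3 -m jog '-.014 0.003 .1 0 0 0 -1;-.014 .003 .2 0 0 0 -1;-.014 .003 .256 0 0 0 -1;-.014 .003 .256 0 0 0 -1'
python3 -m jog '0 0 0 0 0 0 1;0 0 0 0 0 0 1;0 0 0 0 0 0 1;0 0 0 0 0 0 1;0 0 0 0 0 0 1;0 0 0 0 0 0 1'
python3 -m jog '0 0 -.05 0 0 0 1;0 0 -.15 0 0 0 1;0 0 -.25 0 0 0 1;0 0 -.4 0 0 0 1;0 0 -.5 0 0 0 1;0 0 -.5 0 0 0 1'
python3 -c "
from h import *
go(508.5,312.7,125)"
```

```text
t: 5.25
ee_pos: [557.6, 129.8, 28.1]
orientation: [0.126, -3.138, 0.0]
ft_force: [-0.2, -0.3, 0.6]
width: 87.9
grasp_force: 0.0
t: 5.85
ee_pos: [558.6, 129.8, 29.4]
orientation: [-0.126, 3.138, 0.0]
ft_force: [-1.1, 0.4, 6.4]
width: 63.9
grasp_force: 30.0
t: 6.45
ee_pos: [559.9, 130.0, 131.6]
orientation: [-0.126, 3.134, 0.001]
ft_force: [1.2, 0.6, -0.9]
width: 63.4
grasp_force: 30.0
t 6.5 pos [559.9 130.  131.6] F [ 1.2  0.6 -0.9] w 63.4 g 30.0 shift [0.183 0.931 0.033] turn [0.001 0.011 0.   ]
```

```bash
python3 -m jog '.04 .2 0 0 0 0 1;.09 .45 0 0 0 0 1;.14 .7 0 0 0 0 1;.17 .85 0 0 0 0 1;.183 .93 0 0 0 0 1;.183 .93 0 0 0 0 1;.183 .93 0 0 0 0 1;.183 .93 0 0 0 0 1'
python3 - <<'E'
from h import *
go(508.5,312.7,125)
im,m,T=snap('wrist','w3.png'); o=get_obs()
for p in [(505,307,30),(414,305,30),(603,320.3,30)]: print(np.round(w2px(m,T,p)))
zr=o['ee_pos'][2]-29+40
for d in outline_of('bowl','wrist')[:1]:
    k=np.argwhere(d['mask'])[:,::-1]; print(k.min(0),k.max(0))
for dx in (-5,0,5): print(dx,np.round(w2px(m,T,[o['ee_pos'][0]+dx,o['ee_pos'][1],zr])))
E
```

```text
t: 7.25
ee_pos: [506.8, 310.6, 128.1]
orientation: [0.124, -3.138, 0.001]
ft_force: [0.2, -0.3, -0.9]
width: 64.0
grasp_force: 30.0
t 7.2 pos [506.8 310.6 128.1] F [ 0.2 -0.3 -0.9] w 64.0 g 30.0 shift [-0.009  0.01   0.016] turn [-0.001 -0.001 -0.002]
[252. 192.]
[258.  88.]
[258. 282.]
[199 182] [313 287]
-5 [257. 248.]
0 [256. 256.]
5 [255. 264.]
```

View pics/w3.png

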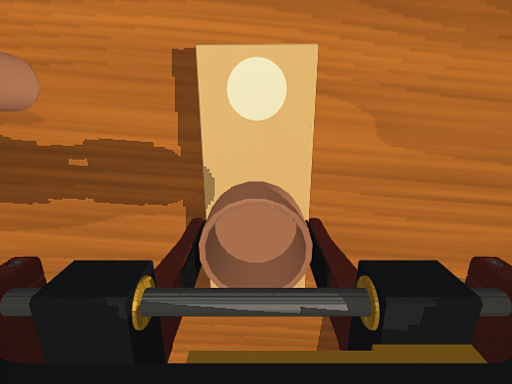

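The picture shows the far patch at (257,89), where I predicted (258,88). The bowl rim centre is near (255,246), so the bowl sits about 5 mm toward -x of the TCP. I compensate and lower.

```bash
python3 -m jog '-.034 .008 0 0 0 0 1;-.034 .008 .08 0 0 0 1;-.034 .008 .16 0 0 0 1;-.034 .008 .24 0 0 0 1;-.034 .008 .3 0 0 0 1;-.034 .008 .33 0 0 0 1;-.034 .008 .33 0 0 0 1;-.034 .008 .33 0 0 0 1'
python3 -m jog '0 0 .005 0 0 0 1;0 0 .005 0 0 0 1;0 0 .005 0 0 0 1;0 0 .005 0 0 0 1'
python3 -c "
from h import *
go(513.5,312.7,60)"
```

```text
t: 8.15
ee_pos: [513.4, 314.4, 62.5]
orientation: [-0.127, 3.139, 0.0]
ft_force: [-0.1, -0.9, -1.5]
width: 63.8
grasp_force: 30.0
t: 8.55
ee_pos: [513.4, 314.4, 61.8]
orientation: [-0.126, 3.139, 0.0]
ft_force: [-0.0, 0.5, -1.1]
width: 64.1
grasp_force: 30.0
t 8.6 pos [513.4 314.4  61.8] F [-0.   0.5 -1.1] w 64.1 g 30.0 shift [ 0.    -0.008  0.009] turn [0.    0.001 0.   ]
```

```bash
for i in 1 2; do python3 -m jog '0 -.004 .006 0 0 0 1;0 -.004 .006 0 0 0 1;0 -.004 .006 0 0 0 1' | egrep 'ee_pos|ft_f'; done
```

```text
ee_pos: [513.3, 313.4, 60.2]
ft_force: [0.0, 0.3, -1.1]
ee_pos: [513.5, 312.9, 59.4]
ft_force: [-1.2, 1.6, 4.1]
```

Contact felt at TCP z of about 59. I release and rise.

```bash
python3 -m jog '0 0 0 0 0 0 -1;0 0 0 0 0 0 -1;0 0 0 0 0 0 -1;0 0 0 0 0 0 -1;0 0 0 0 0 0 -1;0 0 0 0 0 0 -1' | egrep 'ft|wid'
python3 -m jog '0 0 -.1 0 0 0 -1;0 0 -.2 0 0 0 -1;0 0 -.4 0 0 0 -1;0 0 -.6 0 0 0 -1;0 0 -.75 0 0 0 -1;0 0 -.8 0 0 0 -1;0 0 -.8 0 0 0 -1;0 0 -.8 0 0 0 -1' | egrep 'ft|wid'
python3 - <<'E'
from h import *
go(666,70,220)
im,m,T=snap('wrist','w4.png')
for t in ['bowl','prop_a']:
  for d in pinpoint(t,'wrist')[:5]:
    w=T[:3,:3]@np.array(d['xyz'])+T[:3,3]; print(t,round(d['confidence'],2),w.round(),np.round(w2px(m,T,w)))
d=outline_of('bowl','wrist')[0]; k=np.argwhere(d['mask'])[:,::-1]; print(k.min(0),k.max(0))
print([np.round(w2px(m,T,p)) for p in [(508.5,312.7,70),(508.5,312.7,30),(413.8,305,30),(603,320.3,30)]])
E
```

```text
ft_force: [-0.1, -0.3, 0.2]
width: 87.9
ft_force: [0.1, 0.1, 0.0]
width: 87.9
t 10.6 pos [512.7 312.2 217.7] F [0.1 0.1 0. ] w 87.9 g 0.0 shift [-0.667 -1.269 -0.012] turn [-0.002 -0.003  0.   ]
bowl 0.58 [513. 318.  29.] [260. 171.]
prop_a 0.77 [661.  69.  -2.] [ 86. 250.]
prop_a 0.53 [512. 317.  26.] [259. 171.]
[  0 156] [ 40 194]
[array([256., 176.]), array([256., 168.]), array([256.,  87.]), array([256., 237.])]
```

View pics/w4.png

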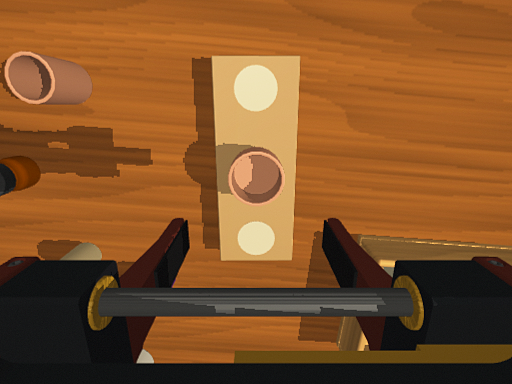

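The bowl rim is centred at (256,177), where the shelf centre projects to (256,176), so it is well placed. The patches at (256,88) and (256,238) match too. Next is the first prop.

```bash
python3 -m jog '-.07 -.13 0 0 0 0 -1;-.16 -.31 0 0 0 0 -1;-.26 -.5 0 0 0 0 -1;-.36 -.69 0 0 0 0 -1;-.46 -.88 0 0 0 0 -1;-.52 -1 0 0 0 0 -1' | egrep 'ee_pos'
python3 -m jog '-.05 -.1 0 0 0 0 -1;-.14 -.2 0 0 0 0 -1;-.14 -.27 0 0 0 0 -1;-.14 -.27 0 0 0 0 -1;-.14 -.27 0 0 0 0 -1;-.14 -.27 0 0 0 0 -1' | egrep 'ee_pos'
python3 - <<'E'
from h import *
go(665,70,45)
im,m,T=snap('wrist','w5.png')
for t in ['prop_a']:
  for d in pinpoint(t,'wrist')[:5]:
    w=T[:3,:3]@np.array(d['xyz'])+T[:3,3]; print(t,round(d['confidence'],2),w.round(),np.round(w2px(m,T,w)))
  for d in outline_of(t,'wrist')[:4]:
    k=np.argwhere(d['mask'])[:,::-1]; print(k.min(0),k.max(0))
print([np.round(w2px(m,T,p)) for p in [(665,70,60),(670,70,60)]])
cv2.imwrite('pics/w5c.png',im[120:300,130:400,::-1])
E
```

```text
ee_pos: [634.1, 119.1, 218.0]
ee_pos: [664.6, 71.0, 218.9]
t 11.9 pos [664.6  71.  218.9] F [0.1 0.3 0.8] w 87.9 g 0.0 shift [-0.002 -0.005  0.869] turn [ 0.    -0.001  0.002]
prop_a 0.98 [662.  72.  -1.] [256. 164.]
prop_a 0.91 [ 559. -118.   -6.] [111.  70.]
prop_a 0.84 [736.  -4.   2.] [199. 211.]
prop_a 0.74 [747.  91.  -3.] [265. 222.]
prop_a 0.6 [696. 180.  -1.] [331. 194.]
[253 212] [284 257]
[241 154] [274 194]
[183 198] [216 241]
[321 180] [364 223]
[array([255., 177.]), array([254., 182.])]
```

View pics/w5c.png

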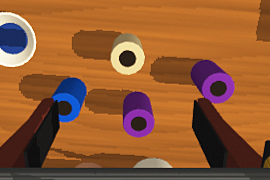

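The cream prop's end is centred at (257,178) in the full image, where (665,70,60) projects to (255,177). The neighbours there are the purple and blue look-alikes, and the fingers clear them. I descend, grip and lift.

```bash
python3 -m jog '-.007 0 .1 0 0 0 -1;-.007 0 .28 0 0 0 -1;-.007 0 .46 0 0 0 -1;-.007 0 .62 0 0 0 -1;-.007 0 .78 0 0 0 -1;-.007 0 .88 0 0 0 -1;-.007 0 .92 0 0 0 -1;-.007 0 .92 0 0 0 -1' | egrep 'ee_pos|ft'
python3 -m jog '0 0 0 0 0 0 -1;0 0 0 0 0 0 1;0 0 0 0 0 0 1;0 0 0 0 0 0 1;0 0 0 0 0 0 1;0 0 0 0 0 0 1;0 0 0 0 0 0 1;0 0 0 0 0 0 1'  | egrep 'ee_pos|wid|ft'
python3 -m jog '0 0 -.03 0 0 0 1;0 0 -.1 0 0 0 1;0 0 -.25 0 0 0 1;0 0 -.4 0 0 0 1;0 0 -.55 0 0 0 1;0 0 -.6 0 0 0 1;0 0 -.6 0 0 0 1;0 0 -.6 0 0 0 1' | egrep 'ee_pos|wid|ft'
python3 - <<'E'
from h import *
go(603,320.3,155)
im,m,T=snap('wrist','w6.png'); o=get_obs()
for d in outline_of('prop_a','wrist')[:3]:
    k=np.argwhere(d['mask'])[:,::-1]; print(k.min(0),k.max(0))
hsv=cv2.cvtColor(im,cv2.COLOR_RGB2HSV); print([np.round(w2px(m,T,o['ee_pos']+[dx,0,25])) for dx in (-5,0,5)])
cv2.imwrite('pics/w6c.png',cv2.resize(im[170:310,160:350,::-1],None,fx=3,fy=3))
E
```

```text
ee_pos: [666.1, 70.6, 34.2]
ft_force: [-0.7, -1.5, 0.2]
ee_pos: [666.8, 70.4, 35.2]
ft_force: [0.2, 1.7, 1.4]
width: 39.6
ee_pos: [666.1, 70.1, 154.3]
ft_force: [0.3, -0.5, -1.7]
width: 39.7
t 14.5 pos [666.1  70.1 154.3] F [ 0.3 -0.5 -1.7] w 39.7 g 30.0 shift [ 0.214  1.272 -0.003] turn [-0.    -0.002  0.   ]
[ 8 23] [98 82]
[216 195] [295 288]
[161 214] [208 259]
[array([257., 260.]), array([256., 269.]), array([255., 277.])]
```

View pics/w6c.png

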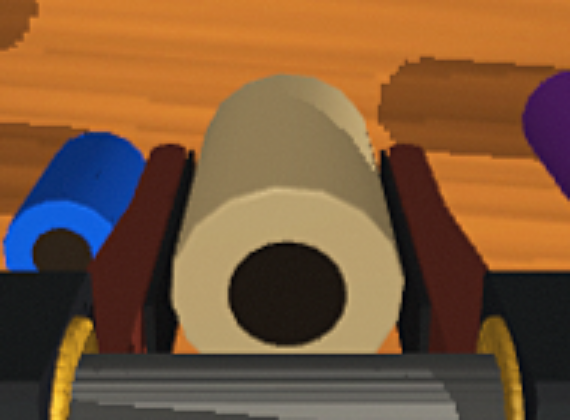

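The bore centre is at (256,268), where the TCP axis projects to (256,269), so the prop is centred in the grip. I carry it to the +x patch.

```bash
python3 -m jog '.02 .12 0 0 0 0 1;.05 .3 0 0 0 0 1;.08 .48 0 0 0 0 1;.11 .66 0 0 0 0 1;.14 .84 0 0 0 0 1;.16 .95 0 0 0 0 1;.168 1 0 0 0 0 1' | egrep 'ee_pos'
python3 -m jog '.02 .1 0 0 0 0 1;.04 .2 0 0 0 0 1;.046 .272 0 0 0 0 1;.046 .272 0 0 0 0 1;.046 .272 .1 0 0 0 1;.046 .272 .2 0 0 0 1;.046 .272 .2 0 0 0 1;.046 .272 .2 0 0 0 1'| egrep 'ee_pos'
python3 -c "
from h import *
go(603,320.3,66)"
```

```text
ee_pos: [615.7, 268.7, 153.4]
ee_pos: [603.8, 319.7, 115.0]
t 16.1 pos [603.8 319.7 115. ] F [ 0.2 -0.1 -1.6] w 39.7 g 30.0 shift [0.004 0.004 0.245] turn [-0.001 -0.001 -0.001]
```

```bash
python3 -m jog '.004 .004 .05 0 0 0 1;.004 .004 .1 0 0 0 1;.004 .004 .15 0 0 0 1;.004 .004 .2 0 0 0 1;.004 .004 .23 0 0 0 1;.004 .004 .235 0 0 0 1;.004 .004 .235 0 0 0 1;.004 .004 .235 0 0 0 1'| egrep 'ee_pos|ft'
for i in 1 2; do python3 -m jog '0 0 .006 0 0 0 1;0 0 .006 0 0 0 1;0 0 .006 0 0 0 1' | egrep 'ee_pos|ft'; done
```

```text
ee_pos: [603.1, 321.2, 68.4]
ft_force: [-0.8, 0.1, -1.7]
ee_pos: [602.9, 321.1, 67.1]
ft_force: [0.2, -0.5, -1.8]
ee_pos: [602.7, 321.1, 65.6]
ft_force: [-0.2, 0.0, -1.2]
```

```bash
for i in 1 2; do python3 -m jog '0 0 .005 0 0 0 1;0 0 .005 0 0 0 1;0 0 .005 0 0 0 1' | egrep 'ee_pos|ft'; done
```

```text
ee_pos: [602.9, 321.2, 65.1]
ft_force: [-0.9, -0.9, 3.7]
ee_pos: [602.9, 321.2, 65.1]
ft_force: [-4.5, -1.9, 11.1]
```

Seated. I ease back slightly, release and rise.

```bash
python3 -m jog '0 0 -.005 0 0 0 1;0 0 -.005 0 0 0 1;0 0 -.005 0 0 0 -1;0 0 -.005 0 0 0 -1;0 0 -.005 0 0 0 -1;0 0 -.005 0 0 0 -1;0 0 -.005 0 0 0 -1;0 0 -.005 0 0 0 -1' | egrep 'ft|wid'
python3 -m jog '0 0 0 0 0 0 -1;0 0 -.1 0 0 0 -1;0 0 -.25 0 0 0 -1;0 0 -.45 0 0 0 -1;0 0 -.65 0 0 0 -1;0 0 -.75 0 0 0 -1;0 0 -.77 0 0 0 -1;0 0 -.77 0 0 0 -1' | egrep 'ft|wid'
python3 - <<'E'
from h import *
go(556,-117,220)
im,m,T=snap('wrist','w7.png')
print([np.round(w2px(m,T,p)) for p in [(603,320.3,90),(508.5,312.7,70)]])
cv2.imwrite('pics/w7c.png',im[40:300,130:400,::-1])
E
```

```text
ft_force: [0.4, 0.8, -0.2]
width: 83.8
ft_force: [0.8, -0.3, 0.4]
width: 88.2
t 19.7 pos [602.8 321.1 218.9] F [ 0.8 -0.3  0.4] w 88.2 g 0.0 shift [ 0.409 -2.165 -0.006] turn [0.001 0.001 0.   ]
[array([255., 184.]), array([255.,  89.])]
```

View pics/w7c.png

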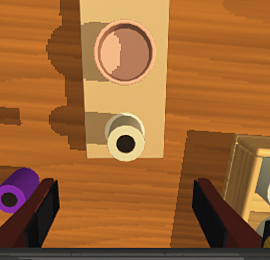

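The prop's top is at (256,184) and the bowl at (255,91), both on their predictions. Next is the second cream prop.

```bash
for i in 1 2; do python3 -m jog '.02 -.12 0 0 0 0 -1;.06 -.3 0 0 0 0 -1;.09 -.48 0 0 0 0 -1;.13 -.68 0 0 0 0 -1;.17 -.88 0 0 0 0 -1;.19 -1 0 0 0 0 -1' | egrep 'ee_pos'; done
python3 -m jog '.03 -.16 0 0 0 0 -1;.03 -.16 0 0 0 0 -1;.03 -.16 0 0 0 0 -1;.03 -.16 0 0 0 0 -1;.03 -.16 0 0 0 0 -1' | egrep 'ee_pos'
python3 - <<'E'
from h import *
go(556,-117,35)
im,m,T=snap('wrist','w8.png')
for d in pinpoint('prop_a','wrist')[:3]:
    w=T[:3,:3]@np.array(d['xyz'])+T[:3,3]; print(round(d['confidence'],2),w.round(),np.round(w2px(m,T,w)))
print([np.round(w2px(m,T,p)) for p in [(556,-117,60),(561,-117,60)]])
hsv=cv2.cvtColor(im,cv2.COLOR_RGB2GRAY); w=(hsv<60).astype(np.uint8); w[230:]=0; N,l,s,c=cv2.connectedComponentsWithStats(w)
for i in range(1,N):
    if s[i,4]>60: print(c[i].round(1),s[i])
cv2.imwrite('pics/w8c.png',im[40:300,60:450,::-1])
E
```

```text
ee_pos: [579.1, 116.0, 216.3]
ee_pos: [557.5, -86.0, 216.5]
ee_pos: [555.7, -115.0, 218.1]
t 21.4 pos [ 555.7 -115.   218.1] F [0.  0.7 0.3] w 87.8 g 0.0 shift [-0.002 -0.01   0.916] turn [ 0.001 -0.002  0.003]
0.9 [ 561. -121.   -3.] [251. 169.]
0.57 [733.  -6.   2.] [316. 284.]
[array([254., 177.]), array([253., 182.])]
[309.7  72. ] [299  60  23  25 440]
[337. 163.] [326 149  36  35 485]
[253.7 180.1] [246 173  16  16 200]
[177.7 224.4] [166 218  22  12 205]
[332.9 224.4] [323 218  23  12 202]
```

View pics/w8c.png

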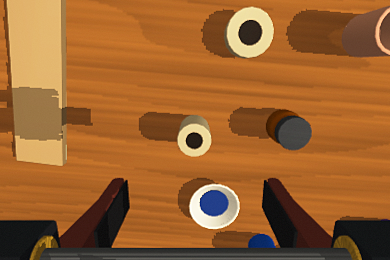

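The bore is at (253.7,180.1), which puts the prop at about (559,-117). The jar at full-image (353,172) and the dish at (274,246) are clear of the fingers. I grip.

```bash
python3 -m jog '-.016 -.008 .1 0 0 0 -1;-.016 -.008 .28 0 0 0 -1;-.016 -.008 .46 0 0 0 -1;-.016 -.008 .62 0 0 0 -1;-.016 -.008 .78 0 0 0 -1;-.016 -.008 .88 0 0 0 -1;-.016 -.008 .916 0 0 0 -1;-.016 -.008 .916 0 0 0 -1' | egrep 'ee_pos|ft'
python3 -m jog '0 0 0 0 0 0 -1;0 0 0 0 0 0 1;0 0 0 0 0 0 1;0 0 0 0 0 0 1;0 0 0 0 0 0 1;0 0 0 0 0 0 1;0 0 0 0 0 0 1;0 0 0 0 0 0 1'  | egrep 'ee_pos|wid|ft'
python3 -m jog '0 0 -.03 0 0 0 1;0 0 -.1 0 0 0 1;0 0 -.25 0 0 0 1;0 0 -.4 0 0 0 1;0 0 -.55 0 0 0 1;0 0 -.6 0 0 0 1;0 0 -.6 0 0 0 1;0 0 -.6 0 0 0 1' | egrep 'ee_pos|wid|ft'
python3 - <<'E'
from h import *
go(413.8,305,155)
im,m,T=snap('wrist','w9.png'); o=get_obs()
hsv=cv2.cvtColor(im,cv2.COLOR_RGB2GRAY); w=(hsv<60).astype(np.uint8); w[:,:220]=0;w[:,292:]=0; w[289:]=0; N,l,s,c=cv2.connectedComponentsWithStats(w)
for i in range(1,N):
    if s[i,4]>60: print(c[i].round(1),s[i])
print([np.round(w2px(m,T,o['ee_pos']+[dx,0,25])) for dx in (-5,0,5)])
E
```

```text
ee_pos: [558.8, -116.9, 34.8]
ft_force: [0.5, -0.7, 0.9]
ee_pos: [559.1, -117.4, 35.5]
ft_force: [-0.3, 0.5, 1.3]
width: 39.4
ee_pos: [558.5, -117.3, 154.8]
ft_force: [0.2, 0.5, -1.2]
width: 39.5
t 23.9 pos [ 558.5 -117.3  154.8] F [ 0.2  0.5 -1.2] w 39.5 g 30.0 shift [0.551 2.163 0.   ] turn [ 0.001 -0.002  0.   ]
[221.6 230.6] [220 219   5  30  99]
[289.3 230.9] [286 219   6  31 110]
[255.2 268.9] [ 236  252   39   34 1040]
[255.5 288. ] [220 288  72   1  72]
[array([257., 260.]), array([256., 269.]), array([255., 278.])]
```

The prop is centred in the grip. I carry it to the -x patch.

```bash
for i in 1 2; do python3 -m jog '.03 .12 0 0 0 0 1;.08 .3 0 0 0 0 1;.12 .48 0 0 0 0 1;.17 .68 0 0 0 0 1;.22 .88 0 0 0 0 1;.25 1 0 0 0 0 1' | egrep 'ee_pos'; done
python3 -m jog '.03 .1 0 0 0 0 1;.05 .163 0 0 0 0 1;.05 .163 0 0 0 0 1;.05 .163 .1 0 0 0 1;.05 .163 .2 0 0 0 1;.05 .163 .2 0 0 0 1;.05 .163 .2 0 0 0 1'| egrep 'ee_pos'
python3 -c "
from h import *
go(413.8,305,66)"
```

```text
ee_pos: [490.9, 79.8, 153.8]
ee_pos: [425.5, 275.0, 153.9]
ee_pos: [414.7, 304.0, 115.2]
t 25.9 pos [414.7 304.  115.2] F [ 0.5 -0.7 -1.4] w 39.5 g 30.0 shift [0.004 0.006 0.246] turn [-0.002 -0.003 -0.001]
```

```bash
python3 -m jog '.004 .003 .05 0 0 0 1;.004 .003 .1 0 0 0 1;.004 .003 .15 0 0 0 1;.004 .003 .2 0 0 0 1;.004 .003 .23 0 0 0 1;.004 .003 .24 0 0 0 1;.004 .003 .24 0 0 0 1;.004 .003 .24 0 0 0 1'| egrep 'ee_pos|ft'
for i in 1 2 ; do python3 -m jog '0 0 .005 0 0 0 1;0 0 .005 0 0 0 1;0 0 .005 0 0 0 1' | egrep 'ee_pos|ft'; done
```

```text
ee_pos: [414.0, 305.6, 67.7]
ft_force: [0.1, 0.7, -1.5]
ee_pos: [413.9, 305.5, 66.7]
ft_force: [-0.2, -0.4, -1.0]
ee_pos: [413.9, 305.5, 65.5]
ft_force: [1.0, -0.0, -1.6]
```

```bash
python3 -m jog '0 0 .005 0 0 0 1;0 0 .005 0 0 0 1;0 0 .005 0 0 0 1' | egrep 'ee_pos|ft'
python3 -m jog '0 0 .002 0 0 0 1;0 0 .002 0 0 0 1;0 0 .002 0 0 0 -1;0 0 .002 0 0 0 -1;0 0 .002 0 0 0 -1;0 0 .002 0 0 0 -1;0 0 .002 0 0 0 -1;0 0 .002 0 0 0 -1' | egrep 'ft|wid'
python3 -m jog '0 0 0 0 0 0 -1;0 0 -.1 0 0 0 -1;0 0 -.25 0 0 0 -1;0 0 -.45 0 0 0 -1;0 0 -.65 0 0 0 -1;0 0 -.75 0 0 0 -1;0 0 -.77 0 0 0 -1;0 0 -.77 0 0 0 -1' | egrep 'ft|wid'
python3 - <<'E'
from h import *
go(500,-313,220,86.5)
im,m,T=snap('wrist','w10.png')
print([np.round(w2px(m,T,p)) for p in [(413.8,305,90),(603,320.3,90),(508.5,312.7,70)]])
hsv=cv2.cvtColor(im,cv2.COLOR_RGB2GRAY); w=(hsv<60).astype(np.uint8); w[290:]=0; N,l,s,c=cv2.connectedComponentsWithStats(w)
for i in range(1,N):
    if s[i,4]>60: print(c[i].round(1),s[i])
E
```

```text
ee_pos: [413.9, 305.5, 65.5]
ft_force: [-2.8, -2.3, 12.2]
ft_force: [-1.0, -0.6, 0.3]
width: 84.3
ft_force: [-0.4, 0.7, 0.4]
width: 88.0
t 29.2 pos [413.9 305.5 218.2] F [-0.4  0.7  0.4] w 88.0 g 0.0 shift [-0.181 -3.117 -0.01 ] turn [0.001 0.002 0.27 ]
[array([255., 184.]), array([255., 331.]), array([255., 255.])]
[255.2 184.5] [246 176  19  18 249]
[243.1 266.6] [    0   218   512    72 13451]
```

The prop's bore is at (255.2,184.5), where I predicted (255,184). Now the loose shelf.

```bash
for i in 1 2 3; do python3 -m jog '-.01 -.12 0 0 0 0 -1;-.02 -.3 0 0 0 0 -1;-.03 -.48 0 0 0 0 -1;-.04 -.68 0 0 0 0 -1;-.05 -.88 0 0 0 0 -1;-.06 -1 0 0 0 0 -1' | egrep 'ee_pos'; done
python3 -m jog '0 -.117 0 0 0 .1 -1;0 -.117 0 0 0 .27 -1;0 -.117 0 0 0 .27 -1;0 -.117 0 0 0 .27 -1;0 -.117 0 0 0 .27 -1;0 -.117 0 0 0 .27 -1' | egrep 'ee_pos'
python3 - <<'E'
from h import *
go(500,-313,220,86.5)
im,m,T=snap('wrist','w11.png')
for d in outline_of('upper_shelf','wrist')[:2]:
    k=np.argwhere(d['mask'])[:,::-1]; P=np.array([px2w(m,T,u,v,15)[:2] for u,v in k]).astype(np.float32)
    print(d['confidence'],cv2.minAreaRect(P),k.min(0),k.max(0))
for d in pinpoint('upper_shelf','wrist')[:2]:
    w=T[:3,:3]@np.array(d['xyz'])+T[:3,3]; print(round(d['confidence'],2),w.round())
E
```

```text
ee_pos: [440.6, 104.6, 216.2]
ee_pos: [469.0, -93.5, 216.2]
ee_pos: [497.2, -291.9, 215.7]
ee_pos: [499.8, -312.5, 217.7]
t 31.6 pos [ 499.8 -312.5  217.7] F [ 0.1  0.1 -0.6] w 87.6 g 0.0 shift [-0.001 -0.003 -0.011] turn [ 0.001 -0.001  0.004]
0.72 ((501.5567321777344, -316.7781982421875), (63.78312301635742, 240.605224609375), 86.85877990722656) [225  70] [277 252]
0.6 [ 502. -316.    1.]
```

View pics/w11.png

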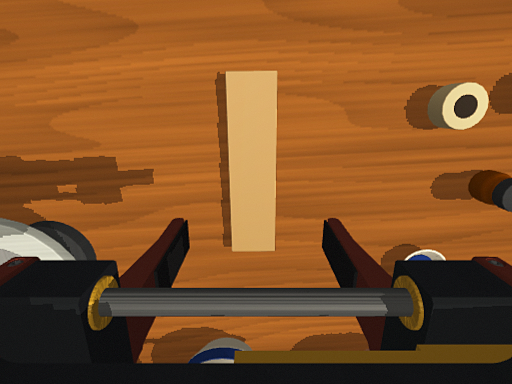

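The shelf spans (226,70) to (277,250) with nothing near it. Its fitted rectangle is 64x241 at (501.5,-316.5), 86.9°. I descend.

```bash
python3 -m jog '-.008 -.018 .1 0 0 -.01 -1;-.008 -.018 .28 0 0 -.01 -1;-.008 -.018 .46 0 0 -.01 -1;-.008 -.018 .62 0 0 -.01 -1;-.008 -.018 .78 0 0 -.01 -1;-.008 -.018 .88 0 0 -.01 -1;-.008 -.018 .94 0 0 -.01 -1;-.008 -.018 .94 0 0 -.01 -1' | egrep 'ee_pos|ft'
python3 -m jog '0 0 0 0 0 0 -1;0 0 0 0 0 0 -1;0 0 0 0 0 0 -1' | egrep 'ee_pos|ft'
python3 -c "
from h import *
go(501.5,-316.5,19.5,86.9)"
```

```text
ee_pos: [500.6, -316.2, 28.8]
ft_force: [0.0, 0.1, 0.5]
ee_pos: [502.0, -317.2, 31.3]
ft_force: [0.1, -0.2, 0.5]
t 32.9 pos [ 502.  -317.2   31.3] F [ 0.1 -0.2  0.5] w 88.0 g 0.0 shift [0.003 0.003 0.059] turn [-0.002  0.003 -0.003]
```

```bash
python3 -m jog '0 0 .03 0 0 0 -1;0 0 .055 0 0 0 -1;0 0 .058 0 0 0 -1;0 0 .058 0 0 0 -1;0 0 .058 0 0 0 -1' | egrep 'ee_pos|ft'
python3 -m jog '0 0 0 0 0 0 1;0 0 0 0 0 0 1;0 0 0 0 0 0 1;0 0 0 0 0 0 1;0 0 0 0 0 0 1;0 0 0 0 0 0 1;0 0 0 0 0 0 1;0 0 0 0 0 0 1'  | egrep 'ee_pos|wid|ft|gra'
python3 -m jog '0 0 -.01 0 0 0 1;0 0 -.03 0 0 0 1;0 0 -.06 0 0 0 1;0 0 -.1 0 0 0 1;0 0 -.14 0 0 0 1;0 0 -.15 0 0 0 1;0 0 -.15 0 0 0 1;0 0 -.15 0 0 0 1' | egrep 'ee_pos|wid|ft|gra'
python3 -c "
from h import *
go(508.5,-312.7,150,94.6)
o=get_obs();print(o['moment'])"
```

```text
ee_pos: [501.2, -316.7, 18.4]
ft_force: [0.1, 0.2, -0.5]
ee_pos: [501.3, -316.8, 18.6]
ft_force: [-0.8, 0.4, 1.3]
width: 62.1
grasp_force: 30.0
ee_pos: [501.1, -316.7, 48.5]
ft_force: [-0.8, -0.7, -4.1]
width: 61.7
grasp_force: 30.0
t 35.0 pos [ 501.1 -316.7   48.5] F [-0.8 -0.7 -4.1] w 61.7 g 30.0 shift [-0.036  0.022 -0.507] turn [ 0.   -0.   -0.26]
[ 0.05401872 -0.02294268 -0.01769677]
```

```bash
python3 -m jog '0 0 -.1 0 0 0 1;0 0 -.2 0 0 0 1;0 0 -.35 0 0 0 1;0 0 -.5 0 0 0 1;0 0 -.65 0 0 0 1;0 0 -.75 0 0 0 1;0 0 -.75 0 0 0 1;0 0 -.75 0 0 0 1' | egrep 'ee_pos|wid|ft'
python3 - <<'E'
from h import *
go(509,313,200,94.6)
im,m,T=snap('wrist','w12.png'); o=get_obs()
z=o['ee_pos'][2]-18.6+15
for d in outline_of('upper_shelf','wrist')[:2]:
    k=np.argwhere(d['mask'])[:,::-1]; P=np.array([px2w(m,T,u,v,z)[:2] for u,v in k]).astype(np.float32)
    print(d['confidence'],cv2.minAreaRect(P),k.min(0),k.max(0), P[:,0].min()-o['ee_pos'][0])
# expected end pixels if centred & level
for dx in (-120,-115,-125,120): print(dx,np.round(w2px(m,T,[o['ee_pos'][0]+dx,o['ee_pos'][1]-dx*.055,z])))
for n in ('scene','side'):
    im,m,T=snap(n,n+'2.png')
    for d in pinpoint('upper_shelf',n)[:1]:
        w=T[:3,:3]@np.array(d['xyz'])+T[:3,3]; print(n,round(d['confidence'],2),w.round(1))
    for d in outline_of('upper_shelf',n)[:1]:
        k=np.argwhere(d['mask'])[:,::-1]; P=np.array([px2w(m,T,u,v,z)[:2] for u,v in k]).astype(np.float32)
        print(d['confidence'],cv2.minAreaRect(P))
E
```

```text
ee_pos: [500.9, -316.5, 197.8]
ft_force: [-0.3, -0.2, -4.5]
width: 61.7
t 35.8 pos [ 500.9 -316.5  197.8] F [-0.3 -0.2 -4.5] w 61.7 g 30.0 shift [ 0.134  3.145 -0.01 ] turn [ 0.001 -0.001 -0.26 ]
-120 [256.  14.]
-115 [256.  26.]
-125 [256.   1.]
120 [256. 389.]
scene 0.8 [ 497.2 -316.2  176.1]
0.64 ((507.87860107421875, -298.29644775390625), (83.40620422363281, 245.9875030517578), 88.4406967163086)
side 0.97 [ 499.6 -317.6  175.9]
0.74 ((497.18524169921875, -317.70355224609375), (64.19396209716797, 242.8892822265625), 87.18441772460938)
```

View pics/side2.png

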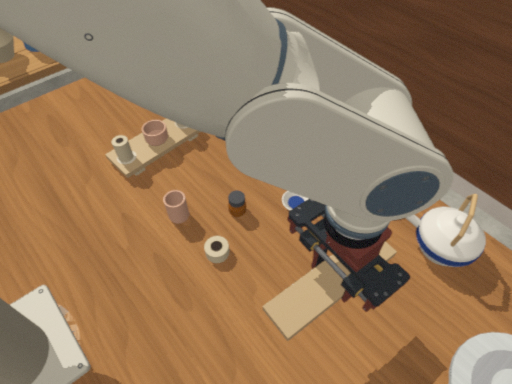

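The picture shows the shelf held level at (330,285). I check the length offset from its near end in the wrist image and carry it over.

```bash
python3 - <<'E'
from h import *
im=cv2.imread('pics/w12.png')
print([tuple(im[v,256]) for v in range(0,40,2)])
print([u for u in range(150,370,1) if abs(int(im[60,u].sum())-int(im[60,u-1].sum()))>60])
E
for i in 1 2 ; do python3 -m jog '.01 .12 0 0 0 0 1;.02 .3 0 0 0 0 1;.025 .48 0 0 0 0 1;.03 .68 0 0 0 0 1;.035 .88 0 0 0 0 1;.04 1 0 0 0 0 1' | egrep 'ee_pos'; done
python3 -m jog '0 .12 0 0 0 0 1;0 .3 0 0 0 0 1;0 .48 0 0 0 -.05 1;0 .68 0 0 0 -.1 1;0 .88 0 0 0 -.2 1;0 1 0 0 0 -.26 1;0 1 0 0 0 -.26 1;0 1 0 0 0 -.26 1' | egrep 'ee_pos|wid'
python3 -c "
from h import *
go(508.5,312.7,180)"
```

```text
[(np.uint8(36), np.uint8(100), np.uint8(176)), (np.uint8(37), np.uint8(102), np.uint8(179)), (np.uint8(38), np.uint8(102), np.uint8(178)), (np.uint8(37), np.uint8(99), np.uint8(174)), (np.uint8(35), np.uint8(93), np.uint8(164)), (np.uint8(37), np.uint8(94), np.uint8(165)), (np.uint8(34), np.uint8(95), np.uint8(162)), (np.uint8(35), np.uint8(92), np.uint8(163)), (np.uint8(33), np.uint8(88), np.uint8(155)), (np.uint8(105), np.uint8(171), np.uint8(214)), (np.uint8(114), np.uint8(181), np.uint8(226)), (np.uint8(110), np.uint8(179), np.uint8(224)), (np.uint8(113), np.uint8(179), np.uint8(225)), (np.uint8(114), np.uint8(182), np.uint8(226)), (np.uint8(114), np.uint8(181), np.uint8(226)), (np.uint8(112), np.uint8(180), np.uint8(224)), (np.uint8(114), np.uint8(183), np.uint8(225)), (np.uint8(115), np.uint8(181), np.uint8(225)), (np.uint8(112), np.uint8(180), np.uint8(223)), (np.uint8(112), np.uint8(180), np.uint8(224))]
[194, 195, 316, 317]
ee_pos: [504.0, -114.2, 198.4]
ee_pos: [507.5, 86.0, 198.6]
ee_pos: [518.2, 283.4, 198.1]
width: 61.9
t 38.2 pos [518.2 283.4 198.1] F [ 0.2 -0.8 -3.5] w 61.9 g 30.0 shift [0.037 0.15  0.09 ] turn [-0.001 -0.001  0.002]
```

```bash
python3 -m jog '.02 .08 0 0 0 0 1;.037 .15 0 0 0 0 1;.037 .15 0 0 0 0 1;.037 .15 .1 0 0 0 1;.037 .15 .2 0 0 0 1;.037 .15 .25 0 0 0 1;.037 .15 .25 0 0 0 1;.037 .15 .25 0 0 0 1' | egrep 'ee_pos|wid'
python3 -m jog '0 0 0 0 0 0 1;0 0 0 0 0 0 1' | egrep 'ee_pos|wid'
python3 -c "
from h import *
go(508,312.7,110)
im,m,T=snap('wrist','w13.png')
cv2.imwrite('pics/w13.png',im[:,:,::-1])"
```

```text
ee_pos: [509.1, 312.6, 148.9]
width: 61.7
ee_pos: [509.4, 312.8, 149.4]
width: 61.8
t 39.2 pos [509.4 312.8 149.4] F [ 0.3 -0.4 -4. ] w 61.8 g 30.0 shift [ 0.007 -0.     0.197] turn [0.001 0.003 0.   ]
```

```bash
python3 -m jog '.006 0 .04 0 0 0 1;.006 0 .08 0 0 0 1;.006 0 .12 0 0 0 1;.006 0 .16 0 0 0 1;.006 0 .18 0 0 0 1;.006 0 .19 0 0 0 1;.006 0 .19 0 0 0 1;.006 0 .19 0 0 0 1' | egrep 'ee_pos|ft'
for i in 1 2 3 ; do python3 -m jog '0 0 .004 0 0 0 1;0 0 .004 0 0 0 1;0 0 .004 0 0 0 1' | egrep 'ee_pos|ft'; done
```

```text
ee_pos: [507.8, 312.6, 110.7]
ft_force: [0.3, -1.2, -3.6]
ee_pos: [507.7, 312.5, 109.9]
ft_force: [0.3, 0.0, -3.6]
ee_pos: [507.6, 312.4, 108.9]
ft_force: [0.2, -0.2, -3.1]
ee_pos: [507.7, 312.5, 108.5]
ft_force: [-1.7, -1.9, 3.6]
```

In contact. I release and rise.

```bash
python3 -m jog '0 0 0 0 0 0 1;0 0 0 0 0 0 -1;0 0 0 0 0 0 -1;0 0 0 0 0 0 -1;0 0 0 0 0 0 -1;0 0 0 0 0 0 -1;0 0 0 0 0 0 -1;0 0 0 0 0 0 -1' | egrep 'ft|wid'
python3 -m jog '0 0 0 0 0 0 -1;0 0 -.05 0 0 0 -1;0 0 -.15 0 0 0 -1;0 0 -.3 0 0 0 -1;0 0 -.45 0 0 0 -1;0 0 -.55 0 0 0 -1;0 0 -.57 0 0 0 -1;0 0 -.57 0 0 0 -1' | egrep 'ft|wid|ee_pos'
python3 - <<'E'
from h import *
go(427,76,220)
im,m,T=snap('wrist','w14.png')
for d in outline_of('upper_shelf','wrist')[:1]:
    k=np.argwhere(d['mask'])[:,::-1]; P=np.array([px2w(m,T,u,v,105)[:2] for u,v in k]).astype(np.float32)
    print(d['confidence'],cv2.minAreaRect(P),k.min(0),k.max(0))
X=np.array([np.cos(.081),np.sin(.081)]);Y=np.array([-X[1],X[0]])
for sx in(-120,120):
  for sy in (-31,31): print(np.round(w2px(m,T,[*(np.array([508.5,312.7])+sx*X+sy*Y),105])))
for n in ('scene',):
    im,m,T=snap(n,n+'3.png')
    for d in pinpoint('upper_shelf',n)[:1]:
        w=T[:3,:3]@np.array(d['xyz'])+T[:3,3]; print(n,round(d['confidence'],2),w.round(1))
E
```

```text
ft_force: [0.5, -0.4, 0.5]
width: 87.5
ee_pos: [507.9, 312.6, 222.9]
ft_force: [0.3, -0.9, -1.0]
width: 87.7
t 42.5 pos [507.9 312.6 222.9] F [ 0.3 -0.9 -1. ] w 87.7 g 0.0 shift [ 0.498 -1.147  0.013] turn [0.001 0.003 0.   ]
0.68 ((507.2937316894531, 312.5514831542969), (237.1177215576172, 62.520626068115234), 5.028297424316406) [219  57] [289 287]
[220.  56.]
[291.  56.]
[228. 289.]
[283. 289.]
scene 0.65 [507.  315.5  87.2]
```

View pics/w14.png

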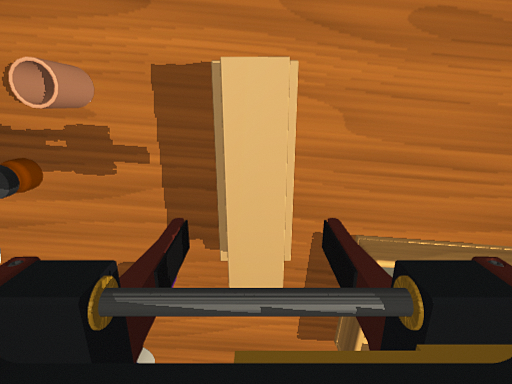

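The loose shelf's corners at (220,57) and (290,57) match the predictions, so it is centred and parallel. The cup is next. My picture allowance is used up, so I continue by numbers.

```bash
python3 -m jog '.06 -.12 0 0 0 0 -1;.14 -.3 0 0 0 0 -1;.22 -.5 0 0 0 0 -1;.3 -.7 0 0 0 0 -1;.38 -.88 0 0 0 0 -1;.43 -1 0 0 0 0 -1' | egrep 'ee_pos'
python3 -m jog '.05 -.1 0 0 0 0 -1;.068 -.147 0 0 0 0 -1;.068 -.147 0 0 0 0 -1;.068 -.147 0 0 0 0 -1;.068 -.147 0 0 0 0 -1;.068 -.147 0 0 0 0 -1' | egrep 'ee_pos'
python3 - <<'E'
from h import *
go(427,76,40)
im,m,T=snap('wrist','w15.png')
for d in pinpoint('cup','wrist')[:3]:
    w=T[:3,:3]@np.array(d['xyz'])+T[:3,3]; print(round(d['confidence'],2),w.round(),np.round(w2px(m,T,w)))
d=outline_of('cup','wrist')[0]; k=np.argwhere(d['mask'])[:,::-1]; print(d['confidence'],k.min(0),k.max(0))
# best synthetic silhouette fit: hull of rim and foot circles
mk=d['mask'].astype(np.uint8); best=[]
a=np.linspace(0,6.28,40)
for x in np.arange(417,440,1.):
  for y in np.arange(66,88,1.):
    q=[w2px(m,T,[x+r*np.cos(t),y+r*np.sin(t),z]) for r,z in((25,70),(23,0)) for t in a]
    h=cv2.convexHull(np.array(q).round().astype(np.int32)); s=np.zeros_like(mk); cv2.fillConvexPoly(s,h,1)
    best.append(((s&mk).sum()/(s|mk).sum(),x,y))
print(sorted(best)[-5:])
E
```

```text
ee_pos: [436.1, 104.1, 221.1]
ee_pos: [427.1, 76.5, 222.0]
t 44.0 pos [427.1  76.5 222. ] F [ 1.1 -0.3  0.2] w 87.9 g 0.0 shift [ 0.001 -0.003  0.91 ] turn [ 0.    -0.     0.003]
0.66 [433.  77.  -3.] [256. 169.]
0.95 [236 149] [278 198]
[(np.float64(0.926655719759168), np.float64(424.0), np.float64(77.0)), (np.float64(0.9279475982532751), np.float64(426.0), np.float64(78.0)), (np.float64(0.9307146753955264), np.float64(425.0), np.float64(78.0)), (np.float64(0.9383259911894273), np.float64(424.0), np.float64(78.0)), (np.float64(0.9388429752066115), np.float64(425.0), np.float64(77.0))]
```

```bash
python3 -m jog '.005 .002 .1 0 0 0 -1;.005 .002 .28 0 0 0 -1;.005 .002 .46 0 0 0 -1;.005 .002 .62 0 0 0 -1;.005 .002 .78 0 0 0 -1;.005 .002 .88 0 0 0 -1;.005 .002 .91 0 0 0 -1;.005 .002 .91 0 0 0 -1' | egrep 'ee_pos|ft'
python3 -m jog '0 0 0 0 0 0 -1;0 0 0 0 0 0 1;0 0 0 0 0 0 1;0 0 0 0 0 0 1;0 0 0 0 0 0 1;0 0 0 0 0 0 1;0 0 0 0 0 0 1;0 0 0 0 0 0 1'  | egrep 'ee_pos|wid|ft'
python3 -m jog '0 0 -.03 0 0 0 1;0 0 -.12 0 0 0 1;0 0 -.28 0 0 0 1;0 0 -.46 0 0 0 1;0 0 -.66 0 0 0 1;0 0 -.8 0 0 0 1;0 0 -.86 0 0 0 1;0 0 -.86 0 0 0 1' | egrep 'ee_pos|wid|ft'
python3 - <<'E'
from h import *
go(508,312.7,205)
im,m,T=snap('wrist','w16.png'); o=get_obs(); e=o['ee_pos']
d=outline_of('cup','wrist')[0]; mk=d['mask'].astype(np.uint8); k=np.argwhere(mk)[:,::-1]; print(d['confidence'],k.min(0),k.max(0))
best=[]; a=np.linspace(0,6.28,40); mk[289:]=0
for x in np.arange(-10,11,1.):
  for y in np.arange(-3,4,1.):
    q=[w2px(m,T,[e[0]+x+r*np.cos(t),e[1]+y+r*np.sin(t),e[2]-40+z]) for r,z in((25,70),(23,0)) for t in a]
    h=cv2.convexHull(np.array(q).round().astype(np.int32)); s=np.zeros_like(mk); cv2.fillConvexPoly(s,h,1); s[289:]=0
    best.append(((s&mk).sum()/(s|mk).sum(),x,y))
print(sorted(best)[-4:])
E
```

```text
ee_pos: [425.4, 76.2, 39.5]
ft_force: [0.3, -0.3, 0.7]
ee_pos: [425.9, 76.1, 40.3]
ft_force: [-0.5, 0.9, 5.7]
width: 49.2
ee_pos: [426.7, 76.2, 214.0]
ft_force: [-0.5, 0.2, -1.1]
width: 49.2
t 46.5 pos [426.7  76.2 214. ] F [-0.5  0.2 -1.1] w 49.2 g 30.0 shift [-0.5    1.146  0.047] turn [0.    0.008 0.001]
0.58 [206 189] [305 288]
[(np.float64(0.9433078629529209), np.float64(1.0), np.float64(-1.0)), (np.float64(0.953168044077135), np.float64(2.0), np.float64(0.0)), (np.float64(0.9539368627932686), np.float64(0.0), np.float64(0.0)), (np.float64(0.9540272614622057), np.float64(1.0), np.float64(0.0))]
```

```bash
python3 -m jog '-.06 .12 0 0 0 0 1;-.13 .3 0 0 0 0 1;-.22 .5 0 0 0 0 1;-.3 .7 0 0 0 0 1;-.38 .88 0 0 0 0 1;-.43 1 0 0 0 0 1' | egrep 'ee_pos'
python3 -m jog '-.04 .1 0 0 0 0 1;-.066 .146 0 0 0 0 1;-.066 .146 0 0 0 0 1;-.066 .146 .05 0 0 0 1;-.066 .146 .15 0 0 0 1;-.066 .146 .2 0 0 0 1;-.066 .146 .2 0 0 0 1;-.066 .146 .2 0 0 0 1' | egrep 'ee_pos'
python3 -m jog '0 0 0 0 0 0 1;0 0 0 0 0 0 1' | egrep 'ee_pos'
python3 -c "
from h import *
go(507.5,312.7,147)"
```

```text
ee_pos: [495.3, 284.5, 210.0]
ee_pos: [506.2, 312.0, 172.0]
ee_pos: [506.7, 312.7, 172.8]
t 48.2 pos [506.7 312.7 172.8] F [ 0.1  0.2 -1. ] w 49.1 g 30.0 shift [-0.004 -0.     0.129] turn [0.001 0.002 0.   ]
```

```bash
python3 -m jog '-.005 0 .03 0 0 0 1;-.005 0 .06 0 0 0 1;-.005 0 .09 0 0 0 1;-.005 0 .115 0 0 0 1;-.005 0 .12 0 0 0 1;-.005 0 .12 0 0 0 1;-.005 0 .12 0 0 0 1' | egrep 'ee_pos|ft'
for i in 1 2 3 ; do python3 -m jog '0 0 .004 0 0 0 1;0 0 .004 0 0 0 1;0 0 .004 0 0 0 1' | egrep 'ee_pos|ft'; done
```

```text
ee_pos: [507.4, 312.7, 148.2]
ft_force: [-0.4, 0.2, -2.2]
ee_pos: [507.3, 312.6, 147.4]
ft_force: [1.3, -0.7, -0.9]
ee_pos: [507.2, 312.6, 146.5]
ft_force: [0.4, -0.0, -0.6]
ee_pos: [507.2, 312.6, 145.7]
ft_force: [-0.1, -0.6, -2.0]
```

```bash
for i in 1 2 ; do python3 -m jog '0 0 .003 0 0 0 1;0 0 .003 0 0 0 1;0 0 .003 0 0 0 1' | egrep 'ee_pos|ft'; done
```

```text
ee_pos: [507.3, 312.7, 145.3]
ft_force: [-0.3, -0.5, 1.2]
ee_pos: [507.3, 312.7, 145.3]
ft_force: [-2.6, -0.8, 7.4]
```

```bash
python3 -m jog '0 0 -.002 0 0 0 1;0 0 -.002 0 0 0 1;0 0 -.002 0 0 0 -1;0 0 -.002 0 0 0 -1;0 0 -.002 0 0 0 -1;0 0 -.002 0 0 0 -1;0 0 -.002 0 0 0 -1;0 0 -.002 0 0 0 -1' | egrep 'ft|wid'
python3 -m jog '0 0 0 0 0 0 -1;0 0 -.05 0 0 0 -1;0 0 -.15 0 0 0 -1;0 0 -.3 0 0 0 -1;0 0 -.45 0 0 0 -1;0 0 -.55 0 0 0 -1;0 0 -.57 0 0 0 -1;0 0 -.57 0 0 0 -1' | egrep 'ft|wid|ee_pos'
python3 - <<'E'
from h import *
im,m,T=snap('wrist','w17.png')
for d in pinpoint('cup','wrist')[:1]:
    w=T[:3,:3]@np.array(d['xyz'])+T[:3,3]; print(w.round())
d=outline_of('cup','wrist')[0]; mk=d['mask'].astype(np.uint8); best=[]; a=np.linspace(0,6.28,40)
for x in np.arange(495,522,1.):
  for y in np.arange(303,322,1.):
    q=[w2px(m,T,[x+r*np.cos(t),y+r*np.sin(t),105+z]) for r,z in((25,70),(23,0)) for t in a]
    h=cv2.convexHull(np.array(q).round().astype(np.int32)); s=np.zeros_like(mk); cv2.fillConvexPoly(s,h,1)
    best.append(((s&mk).sum()/(s|mk).sum(),x,y))
print(sorted(best)[-3:])
for n in('scene','side'):
    im,m,T=snap(n,n+'4.png')
    for t in ['cup','upper_shelf','prop_a','bowl','short_prop','jar','dish']:
        for d in pinpoint(t,n)[:2 if t=='prop_a' else 1]:
            w=T[:3,:3]@np.array(d['xyz'])+T[:3,3]; print(n,t,round(d['confidence'],2),w.round())
E
```

```text
ft_force: [0.0, 1.0, -0.3]
width: 87.5
ee_pos: [507.4, 312.7, 259.7]
ft_force: [-0.3, 0.1, 0.2]
width: 87.6
[512. 309. 102.]
[(np.float64(0.9533087000335909), np.float64(507.0), np.float64(313.0)), (np.float64(0.9553691275167785), np.float64(507.0), np.float64(312.0)), (np.float64(0.955585464333782), np.float64(506.0), np.float64(312.0))]
scene cup 0.65 [509. 314. 102.]
scene upper_shelf 0.84 [504. 316.  86.]
scene prop_a 0.84 [727.  -3.   5.]
scene prop_a 0.67 [692. 181.  -2.]
scene bowl 0.61 [511. 317.  27.]
scene short_prop 0.73 [432. -61.  -1.]
scene jar 0.79 [540.   3.  -2.]
scene dish 0.57 [659. -77.   6.]
side cup 0.62 [508. 311. 111.]
side upper_shelf 0.63 [506. 312.  89.]
side prop_a 0.79 [692. 187.  -3.]
side prop_a 0.73 [410. 303.  32.]
side bowl 0.61 [513. 311.  30.]
side short_prop 0.57 [430. -63.  -2.]
side jar 0.92 [542.   2.  -3.]
side dish 0.86 [663. -82.   4.]
```

Everything is in place, the fingers are clear and the bystanders are where they started. I hand the job in.

```bash
python3 -c "
from workcell import *
print(close_job())"
```

```text
the job is handed in; nothing more can be done
None
```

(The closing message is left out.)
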